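# Snap the relay board into the grow-light controller

## Robot

A 6-joint arm with a two-finger parallel gripper is mounted at the origin on the work surface. World frame = base frame: x ahead of the robot, y to its left, z up, the work surface at z = 0. Lengths are in mm, angles in rad, forces in N, time in s.
With the tool pointing down it reaches from about 250 to 775 mm from the base axis. Payload 4 kg.
Tool frame: the origin (TCP) lies between the finger pads; the fingertips stand 8 mm ahead of it and the grasp point (between the pads) lies 11 mm behind it (manip.tips_ahead is the z of the fingertips in the tool frame, in mm); z points along the fingers, y is the direction in which the jaws open and shut (so a half turn about z gives the same grasp; the last joint's range is limited). The gripper opens to 85 mm and grips with 20 to 120 N. Pads are 22 mm wide; open, the fingers measure 114 mm over their backs; the gripper's body (76 mm by 85 mm) begins 54 mm behind the grasp point. The pads swing forward as they close: fully open they stand 13 mm farther back than shut.
Start: joints at [1.124, 0.087, 1.371, -0, 1.684, -0.103], TCP at [185.396, 517.827, 239.341] pointing down, gripper open.
Joint ranges: [-3.1, 3.1], [-0.76, 2.03], [0.27, 2.55], [-1.08, 4.22], [0.17, 2.65], [-2.57, 2.57]. Speed limits (rad/s): [2.79, 2.79, 3.14, 3.14, 3.14, 3.14].

## Interface

Orientations are given as a unit quaternion [x, y, z, w].
In Python, from station import get_state, vision, manip, finder gives the robot as it stands.
- The arm moves only by the tool arm_command, never from a script. Its argument "deltas" is a list of rows, each a list of 3 entries, a list of its own where there are three numbers: the shift along the world's x, y, z in mm, then the turn, a rotation vector about the world's x, y, z in rad, then the gripper command: -1 is shut, 1 is fully open, values between are in proportion. In form: [[[dx, dy, dz], [ax, ay, az], fingers], ...]. A call has 1 to 8 rows; each row shifts and turns the commanded pose from where the row before left it; what a row does not reach is not made up. A row lasts 1/8 s, in which the tool goes at most 62.5 mm and 10.7 degrees, less where a joint would pass 70% of its speed; a pose out of reach is approached as far as the arm can. A call with a gripper value outside its range is refused whole. The fingers move at their own pace and stop on an object; "squeeze" is the grip in N (left out, the last holds). Time passes only in rows, so rows that do not move let the fingers close. It gives the time, the measured TCP pose, the force and the opening at its end, in the units of the state.
- get_state(): the state, without advancing time (a new reading comes with each control period).
- vision.capture(name): name is "scene" or "top"; returns (picture, depth): 420x560x3 uint8, red, green, blue; 420x560 float32, mm along the optical axis (not along the pixel's ray), 0 where there is no reading.
- vision.camera_info(name): a dict with "vertical_fov" (degrees; the focal length in pixels is half the picture's height over the tangent of half this angle, whatever the lens; pixels are square), "cx", "cy" (the principal point, pixels), "rvec" (rotation vector, rad) and "tvec" (3), from world to camera coordinates, as OpenCV has them. Camera axes: x right, y down, z forward; pixel columns grow to the right and rows downward; lengths in mm; the calibration is good to about 2 mm. A picture is of the moment at which its call begins. camera_info takes no time and is no camera call.
- manip.sign_off(): hands the job in, once; it reports no verdict.
Trained networks look in the newest picture that a camera, given by its name, has taken for a name from the list of things; names that differ only in an ending like _2 or _b are one class to them, and where a whole thing is asked for, a point or a joint stands for the part that bears it (a point fixed in the world has none). Each returns a list of dicts, best first, with "score" (0 to 1); they miss things now and then, are a little off and sometimes report something else, mostly with a low value. They report only what shows in the picture. A call takes as long as a camera call.
- finder.search_frame(camera, name): "pixel" ([column, row] in pixels, amid what is visible of it).
- finder.cut_out(camera, name): "region" (420x560 bool, what is visible of it) and "pixel" ([column, row] in pixels, amid what is visible of it).
- finder.pinpoint(camera, name): "pixel" ([column, row] in pixels: a listed point, or the origin of a listed thing).
The state is a dict: "time_s": time; "q": joint angles; "qvel": joint speeds; "joint_torque": joint torques, N m; "ee_pos": TCP position; "ee_rot": TCP orientation; "force": force on the tool from outside, world axes, zero at the start; "ft_torque": the same for the moment, N m; "gripper_width": finger opening in mm.
Only numpy, scipy, OpenCV 4.12 (cv2) and the standard library are available. Lean on these libraries where they do the work, as an engineer would, in place of code of your own. Each camera call takes 0.05 s, during which the arm holds its last target. There are 200 camera calls.

## Task

Take the relay board from the pink foam and snap it into the open grey controller enclosure, its green screw terminals on the side of the cable glands: lay it on the four white snap standoffs, then press it home until every standoff has clicked through and the board sits down on all four. Press it down evenly, without ever letting it tip more than about five degrees on the standoffs and without leaning on it with more than about 25 N, and leave everything else on the table where it is.

Things in the scene. Friction and masses are not known exactly. Their poses are not given: they have to be found in the camera images.
- board: Loose green relay board, 120 x 90 x 3 mm, 0.16 to 0.26 kg. Origin: centre of its underside; x along the 120 mm side, z up through the component face. Heat sink in the middle. Green screw terminals (80 x 11 mm, top 16 mm above the underside) along y = -38 mm; four blue relays (top 18.5 mm) at y = 27 to 42 mm. Within 20 mm of y = 0, from x = 16 to 60 mm either side, the face is bare board, free to press on.
- heatsink (a point): Centre of the top of the board's black finned heat sink, 37 mm above the board's underside. The sink is 30 mm wide along the board's x, 44 mm along y, and stands on the board: grip it across x.
- hole0 (a point): Centre, at the underside, of the board's 8 mm mounting hole 0: board x = +52, y = -37 mm (terminal side). It belongs on standoff 0.
- hole1 (a point): The same, hole 1 at board x = +52, y = +37 mm; belongs on standoff 1.
- hole2 (a point): The same, hole 2 at board x = -52, y = +37 mm; belongs on standoff 2.
- hole3 (a point): The same, hole 3 at board x = -52, y = -37 mm (terminal side); belongs on standoff 3.
- plate: Brown mounting plate, 148 x 112 x 4 mm, inside the open grey enclosure on the fixed plywood panel. Origin: centre of its underside, z up, x along the enclosure's long side, cable glands on -y. The board at home has its x, y along these and its origin 16 mm above this one. A tight push fit, so far pushed only part-way in, it stands 2 to 12 mm above its hard stops; a push of 6 to 10 N slides it straight down, and it stays where it is left.
- enclosure (a point): Centre of the enclosure's mouth, at the height of its rim: 35 to 47 mm above the plate's underside. Open base 176 x 136 mm outside, walls 4 mm, 14 mm round posts in its inner corners (x +-76, y +-56 mm in the plate's axes). Black cable glands in its -y wall; on the panel beyond its +y wall, at y = 85 to 175 mm, breakers and a power supply reach 26 mm above the rim.
- standoff0 (a point): Centre of the shoulder (13 mm diameter) of white nylon snap standoff 0: plate x = +52, y = -37, z = 16 mm. On it stands a springy split arrow head: tip 11.5 mm above the shoulder, 2 mm wide; widest 5 mm above it, 11 mm across until squeezed. A board laid on rests 7 mm above the shoulders. Once clicked, the head holds the board within 0.6 mm of the shoulder.
- standoff1 (a point): The same, standoff 1 at plate x = +52, y = +37 mm. Each standoff takes 7 to 9 N at its own place to press through, so about twice that midway between two; the resistance falls away just before the click, then the shoulder stops the board hard.
- standoff2 (a point): The same, standoff 2 at plate x = -52, y = +37 mm.
- standoff3 (a point): The same, standoff 3 at plate x = -52, y = -37 mm.
- foam: Pink antistatic foam pad, 220 x 170 x 12 mm, fixed; origin under its centre. The board lies flat on it at the start.
- screwdriver: Bystander: orange screwdriver, 170 mm long, 26 mm thick, lying on the plywood beside the enclosure; origin under its middle, x along it.
- jar: Bystander: clear jar with white lid, 52 mm diameter, 60 mm tall; origin under its centre.
- cover: Bystander: the enclosure's grey cover lying on the table, 136 x 176 x 22 mm; origin under its centre.
- tape: Bystander: roll of dark tape, 90 mm diameter, 19 mm high, lying flat; origin under its centre.
- sprayer: Bystander: white bottle, 72 mm diameter, 190 mm tall; origin under its centre.
- meter: Bystander: yellow hand meter, 62 x 105 x 33 mm, lying flat; origin under its centre.
- pot: Bystander: dark nursery pot, 80 mm diameter, 75 mm tall; origin under its centre.

How it is judged:
By the outcome, as a careful person would: the job done as asked, in the order asked, and still so for the second after the job is handed in, with the robot touching nothing.
It also fails if it takes over 67 s, if anything falls off the work surface, if the arm or the gripper's body presses on something with over 40 N, if the wrist force passes 120 N, or if a joint passes its speed limit or range.

## Working session

There is one attempt and no reset: what is moved stays moved. The work goes in short steps, Python scripts to look and compute and a tool call to move; the robot and the scene stay as the last step left them, time stands still between calls to the robot, and variables do not carry over. Pictures are saved under pics/ and viewed, about 8 in all and at most 12, crops included, and the job is handed in when it is done.

Besides the shell and the picture viewer there is one more tool, called after ">>>" as name(argument=value, ...) on one line, values as JSON. arm_command: Moves the arm, as the interface text tells. Its arguments: {"type":"object","properties":{"deltas":{"type":"array"},"squeeze":{"type":"number"}},"required":["deltas"]}

```bash
ls; mkdir -p pics; python3 - <<'E'
from station import get_state, vision, manip, finder
import cv2,numpy as np
s=get_state(); print(s, manip.tips_ahead)
for n in("scene","top"):
    im,d=vision.capture(n); cv2.imwrite(f"pics/{n}0.png",im[:,:,::-1]); print(n,vision.camera_info(n))
E
```

```text
pics
{'time_s': 0.0, 'q': array([ 1.12391991e+00,  8.79429774e-02,  1.37232501e+00,  8.20526159e-07,
        1.68359756e+00, -1.03099922e-01]), 'qvel': array([ 8.12760576e-04,  9.32058627e-04,  3.47382903e-04,  3.39213151e-05,
       -4.78134050e-04,  3.86938092e-04]), 'joint_torque': array([ 8.90471292e-04, -3.51840878e+01, -3.13291061e+01,  1.14454901e-04,
        1.05201799e-02,  2.41865007e-05]), 'ee_pos': array([185.15986244, 517.36031984, 238.10979266]), 'ee_rot': array([ 1.71042919e-01,  9.85262923e-01, -1.09363956e-03, -3.08978544e-04]), 'force': array([-0.60446604,  0.97345132, -0.01106484]), 'ft_torque': array([ 0.00551582, -0.02141882,  0.08727496]), 'gripper_width': 85.12165151092982} 8.0
scene {'vertical_fov': 54.2744897175159, 'cx': 276.98447115511533, 'cy': 209.71300497647775, 'rvec': array([ 1.57170255,  2.01675647, -0.77711719]), 'tvec': array([ 209.61943906, -345.92940009, 1449.28719282])}
top {'vertical_fov': 42.59127761916377, 'cx': 270.91692095081754, 'cy': 202.93298114950747, 'rvec': array([ 2.12191772, -2.15912702,  0.13601694]), 'tvec': array([ -66.55570995,  548.73298634, 1421.50266764])}
```

View pics/scene0.png

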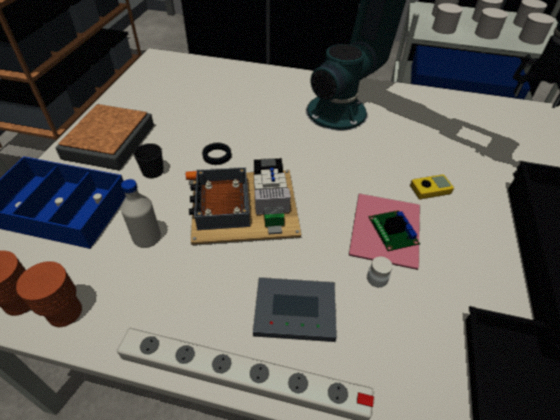

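View pics/top0.png

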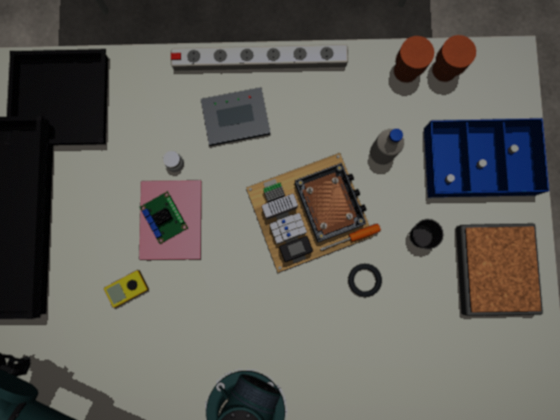

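```bash
cat > h.py <<'E'
from station import get_state, vision, manip, finder
import cv2,numpy as np
from scipy.spatial.transform import Rotation as Rn
def cam(n):
    c=vision.camera_info(n); f=210/np.tan(np.radians(c["vertical_fov"]/2))
    return f,c["cx"],c["cy"],cv2.Rodrigues(np.array(c["rvec"]))[0],np.array(c["tvec"])
def ray(n,p):
    f,cx,cy,R,t=cam(n); d=R.T@np.array([(p[0]-cx)/f,(p[1]-cy)/f,1]); return -R.T@t,d
def tri(p1,p2):
    (a,u),(b,v)=ray("scene",p1),ray("top",p2)
    s=np.linalg.lstsq(np.c_[u,-v],b-a,rcond=None)[0]; P,Q=a+s[0]*u,b+s[1]*v
    return (P+Q)/2,np.linalg.norm(P-Q)
def atz(n,p,z):
    o,d=ray(n,p); return o+d*(z-o[2])/d[2]
def cloud(n,D):
    f,cx,cy,R,t=cam(n); v,u=np.mgrid[:420,:560]
    P=np.stack([(u-cx)/f*D,(v-cy)/f*D,D],-1); return (P-t)@R
def proj(n,X):
    f,cx,cy,R,t=cam(n); c=R@np.asarray(X,float)+t; return np.array([f*c[0]/c[2]+cx,f*c[1]/c[2]+cy])
E
python3 - <<'E'
from h import *
np.set_printoptions(precision=1,suppress=True)
D={n:vision.capture(n)[1] for n in("scene","top")}
C={n:cloud(n,D[n]) for n in D}
for nm in "board heatsink hole0 hole1 hole2 hole3 plate enclosure standoff0 standoff1 standoff2 standoff3 foam".split():
    r={n:finder.pinpoint(n,nm) for n in D}
    for n in D:
        for x in r[n][:2]:
            u,v=np.round(x["pixel"]).astype(int); print(nm,n,round(x["score"],2),np.array(x["pixel"]),"depthpt",C[n][min(v,419),min(u,559)])
    if r["scene"] and r["top"]: print("  TRI",*tri(r["scene"][0]["pixel"],r["top"][0]["pixel"]))
np.save("ct.npy",C["top"]);np.save("cs.npy",C["scene"])
E
```

```text
board scene 0.92 [392.3 229.3] depthpt [534.9 213.8  34.9]
board top 0.92 [162.5 217.6] depthpt [511.4 218.9  41.5]
  TRI [515.8 220.9  13.9] 5.162582707215908
heatsink scene 0.93 [399.5 218.7] depthpt [507.9 229.6  48.2]
heatsink top 0.78 [163.4 215.6] depthpt [515.9 214.6  48.8]
  TRI [516.2 219.5  55.7] 14.485265423291043
hole0 scene 0.9 [412. 243.] depthpt [551.2 268.6  15.4]
hole0 scene 0.88 [390.2 247.1] depthpt [577.4 215.5  14.6]
hole0 top 0.95 [158.7 245.5] depthpt [438.  233.1   9.6]
hole0 top 0.89 [182.3 228.9] depthpt [483.5 169.8  12.1]
  TRI [ 447.7  278.8 -106.2] 36.64999816702748
hole1 scene 0.9 [412. 243.] depthpt [551.2 268.6  15.4]
hole1 scene 0.88 [390.2 247.1] depthpt [577.4 215.5  14.6]
hole1 top 0.95 [158.7 245.5] depthpt [438.  233.1   9.6]
hole1 top 0.89 [182.3 228.9] depthpt [483.5 169.8  12.1]
  TRI [ 447.7  278.8 -106.2] 36.64999816702748
hole2 scene 0.9 [412. 243.] depthpt [551.2 268.6  15.4]
hole2 scene 0.88 [390.2 247.1] depthpt [577.4 215.5  14.6]
hole2 top 0.95 [158.7 245.5] depthpt [438.  233.1   9.6]
hole2 top 0.89 [182.3 228.9] depthpt [483.5 169.8
[... 1370 characters left out ...]
]
standoff2 top 0.87 [335.3 180.3] depthpt [ 604.  -249.6   56.1]
standoff2 top 0.83 [344.9 215.4] depthpt [ 511.5 -275.8   33.5]
  TRI [ 580.5 -214.4  141.8] 54.621665174666916
standoff3 scene 0.94 [232.9 181.7] depthpt [ 485.2 -222.4   47.7]
standoff3 scene 0.79 [206.5 182.1] depthpt [ 505.5 -293.1   49.2]
standoff3 top 0.87 [335.3 180.3] depthpt [ 604.  -249.6   56.1]
standoff3 top 0.83 [344.9 215.4] depthpt [ 511.5 -275.8   33.5]
  TRI [ 580.5 -214.4  141.8] 54.621665174666916
foam scene 0.65 [390.3 231.6] depthpt [537.7 211.   25.6]
foam top 0.57 [171.5 221.3] depthpt [506.5 198.3   8.6]
foam top 0.41 [165.5 218.8] depthpt [509.1 209.1  36.4]
  TRI [507.4 210.2  -7.8] 14.161168165420047
```

```bash
cat > fit.py <<'E'
from h import *
from scipy.optimize import least_squares, linear_sum_assignment
H=np.array([[52,-37,0],[52,37,0],[-52,37,0],[-52,-37,0.]])
def dets(name,cams=("scene","top"),k=3,smin=.3):
    out={n:[] for n in cams}
    for n in cams:
        for _ in range(k):
            vision.capture(n)
            out[n]+=[x["pixel"] for x in finder.pinpoint(n,name) if x["score"]>smin]
    return out
def fit(det,p0,gate=12,free=4):
    p=np.array(p0,float)
    X=lambda p:Rn.from_euler("z",p[3]).apply(H)+p[:3]
    for it in range(6):
        pairs=[]
        for n,l in det.items():
            Q=np.array([proj(n,x) for x in X(p)])
            for d in l:
                e=np.linalg.norm(Q-d,axis=1); j=e.argmin()
                if e[j]<gate: pairs.append((n,j,np.array(d)))
        f=lambda p:np.concatenate([proj(n,X(p)[j])-d for n,j,d in pairs])
        p=least_squares(f,p,loss="soft_l1",x_scale=[1,1,1,.01]).x
    r=f(p).reshape(-1,2)
    return p,[(n,j,np.round(x,1)) for (n,j,_),x in zip(pairs,r)]
E
python3 - <<'E'
from fit import *
np.set_printoptions(precision=2,suppress=True)
db=dets("hole0",k=2); ds=dets("standoff0",k=2)
import pickle; pickle.dump((db,ds),open("d.pkl","wb"))
for n in db: print(n,[np.round(x) .astype(int).tolist() for x in db[n]],[np.round(x).astype(int).tolist() for x in ds[n]])
for n in("scene","top"):
    im=vision.capture(n)[0][:,:,::-1].copy(); im=np.clip(im*1.8,0,255).astype(np.uint8)
    for nm,D,h in(("b",db,35),("s",ds,40)):
        c=np.median(D[n],axis=0).astype(int); u,v=c-h; cr=im[v:v+2*h,u:u+2*h]; cr=cv2.resize(cr,(400,400),interpolation=cv2.INTER_CUBIC)
        for d in D[n]: cv2.circle(cr,tuple(((np.array(d)-[u,v]+.5)*200/h).astype(int)),4,(255,0,255),1)
        globals()[n+nm]=cr
        print(n,nm,"origin",u,v,"scale",200/h)
cv2.imwrite("pics/c1.png",np.vstack([np.hstack([scenes,tops]),np.hstack([sceneb,topb])])[:, :])
cv2.imwrite("pics/c1.png",cv2.resize(cv2.imread("pics/c1.png"),(600,600)))
E
```

```text
scene [[417, 239], [396, 212], [368, 216], [388, 245], [397, 211], [388, 246], [369, 218], [415, 242]] [[231, 182], [208, 208], [206, 181], [237, 206], [219, 156], [237, 208], [209, 208], [231, 182], [209, 180]]
top [[184, 226], [141, 208], [165, 195], [160, 244], [165, 197], [162, 243], [142, 210], [182, 228]] [[348, 214], [338, 182], [307, 190], [326, 222], [362, 279], [326, 225], [311, 189], [347, 213], [338, 181]]
scene b origin 356 193 scale 5.714285714285714
scene s origin 178 141 scale 5.0
top b origin 128 183 scale 5.714285714285714
top s origin 297 173 scale 5.0
```

View pics/c1.png

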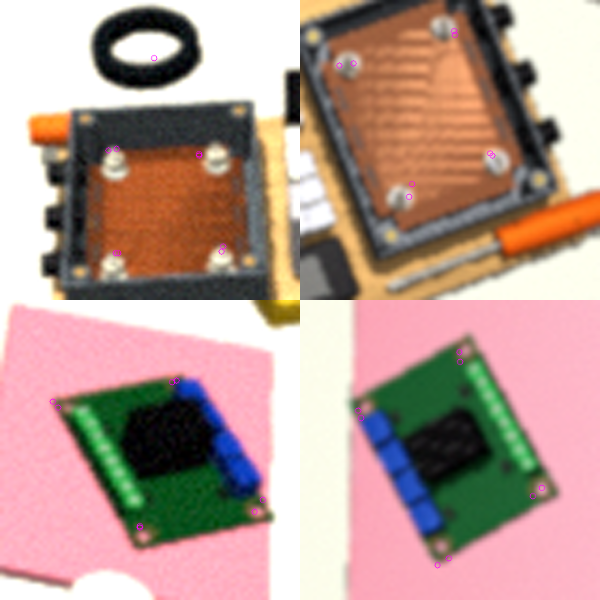

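```bash
cat > m1.py <<'E'
from fit import *
import pickle
np.set_printoptions(precision=2,suppress=True)
db,ds=pickle.load(open("d.pkl","rb"))
A={}
for n in("scene","top"):
    A[n]=np.mean([vision.capture(n)[0].astype(float) for _ in range(3)],axis=0)
    for nm,D in(("hole0",db),("standoff0",ds)):
        for _ in range(3): D[n]+=[x["pixel"] for x in finder.pinpoint(n,nm) if x["score"]>.3]
pickle.dump((db,ds,A),open("d2.pkl","wb"))
pb,rb=fit(db,[512,214,12,.54]); ps,rs=fit(ds,[550,-232,45,.28])
for p,r in((pb,rb),(ps,rs)):
    print(p,np.degrees(p[3]),len(r))
    for n in A:
        for j in range(4):
            e=[x[2] for x in r if x[0]==n and x[1]==j]; print("  ",n,j,np.mean(e,axis=0) if e else None,np.std(e,axis=0) if e else None)
# board outline: top view, non-pink
for n in A:
    I=A[n]; c=proj(n,pb[:3]).astype(int); R,G,B=I[...,0],I[...,1],I[...,2]
    m=(R<G+0.25*np.maximum(R,1)).astype(np.uint8); w=np.zeros_like(m); w[c[1]-32:c[1]+32,c[0]-32:c[0]+32]=1; m*=w
    k,l,st,ce=cv2.connectedComponentsWithStats(m); j=l[c[1],c[0]]; print(n,"board px",st[j])
    if n=="top":
        ct=max(cv2.findContours((l==j).astype(np.uint8),0,1)[0],key=cv2.contourArea)[:,0]
        W=np.array([atz("top",p,15)[:2] for p in ct],np.float32); print("rect",cv2.minAreaRect(W))
    Q=np.array([proj(n,[*(Rn.from_euler('z',ps[3]).apply(h)+ps[:3]+[0,0,4])]) for h in H])
    # white blobs at standoffs
    for j,q in enumerate(Q):
        u,v=np.round(q).astype(int); P=I[v-7:v+8,u-7:u+8]; S=P.min(2); wt=np.clip(S-np.percentile(S,60)-15,0,None)
        vv,uu=np.mgrid[v-7:v+8,u-7:u+8]; print("  blob",n,j,q,(uu*wt).sum()/wt.sum(),(vv*wt).sum()/wt.sum(),S.max())
print(get_state()["time_s"])
E
python3 m1.py
```

```text
Traceback (most recent call last):
  File "m1.py", line 11, in <module>
    pb,rb=fit(db,[512,214,12,.54]); ps,rs=fit(ds,[550,-232,45,.28])
                                          ~~~^^^^^^^^^^^^^^^^^^^^^^
  File "fit.py", line 22, in fit
    p=least_squares(f,p,loss="soft_l1",x_scale=[1,1,1,.01]).x
      ~~~~~~~~~~~~~^^^^^^^^^^^^^^^^^^^^^^^^^^^^^^^^^^^^^^^^
  File "fit.py", line 21, in <lambda>
    f=lambda p:np.concatenate([proj(n,X(p)[j])-d for n,j,d in pairs])
                               ~~~~^^^^^^^^^^^
  File "h.py", line 19, in proj
    f,cx,cy,R,t=cam(n); c=R@np.asarray(X,float)+t; return np.array([f*c[0]/c[2]+cx,f*c[1]/c[2]+cy])
                ~~~^^^
  File "h.py", line 5, in cam
    c=vision.camera_info(n); f=210/np.tan(np.radians(c["vertical_fov"]/2))
ValueError: time passes only in moves, steps and waits
```

```bash
sed -i 's/^def cam(n):/import functools\n@functools.lru_cache(None)\ndef cam(n):/' h.py
python3 - <<'E'
s=open("m1.py").read(); a=s.index("A={}"); b=s.index("pb,rb=")
open("m2.py","w").write(s[:a].replace("db,ds=pickle.load(open(\"d.pkl\",\"rb\"))","db,ds,A=pickle.load(open(\"d2.pkl\",\"rb\"))")+s[b:])
E
python3 m2.py
```

```text
[512.88 221.67  12.15   0.51] 29.49693950705167 40
   scene 0 [1.46 0.72] [0.05 0.89]
   scene 1 [ 2.02 -0.42] [1.57 1.32]
   scene 2 [-1.02  0.26] [1.6  0.33]
   scene 3 [ 2.9 -0.2] [0.7  0.66]
   top 0 [1.56 0.5 ] [0.3  0.81]
   top 1 [ 0.6  -0.26] [0.53 0.68]
   top 2 [ 1.3  -2.08] [1.59 0.55]
   top 3 [0.88 1.46] [0.78 0.78]
[ 544.93 -235.82   53.81    0.39] 22.298526886429766 37
   scene 0 [0.3  0.38] [1.12 1.32]
   scene 1 [1.1  1.26] [0.98 0.78]
   scene 2 [ 2.52 -1.16] [0.27 0.57]
   scene 3 [-0.24  0.68] [1.09 0.97]
   top 0 [-2.6 -2.3] [0.2 0.5]
   top 1 [ 1.5 -0.7] [1.29 0.65]
   top 2 [0.86 0.46] [0.93 1.64]
   top 3 [3.   0.56] [0.65 0.26]
scene board px [ 369  196   56   64 1744]
  blob scene 0 [207.44 209.  ] 207.49025344834135 212.20367063115097 120.66666666666667
  blob scene 1 [236.57 206.2 ] 237.20634174196366 210.097779718518 130.0
  blob scene 2 [233.43 178.79] 235.1943992184956 182.94268967762943 122.33333333333333
  blob scene 3 [206.1 181.2] 207.92160611854683 184.75805265480216 124.33333333333333
top board px [ 131  186   58   64 2040]
rect ((519.414306640625, 231.9410858154297), (175.6437225341797, 156.95762634277344), 1.1854482889175415)
  blob top 0 [335.3  178.76] 334.8170887422856 179.49084911683335 104.0
  blob top 1 [310.06 189.55] 308.70063647669906 188.71460970078277 106.66666666666667
  blob top 2 [325.91 225.03] 323.4247311827957 224.66551459293393 112.33333333333333
  blob top 3 [351.36 214.06] 349.47697756788654 215.53512396694208 112.0
3.3
```

```bash
cat > m3.py <<'E'
from fit import *
import pickle
np.set_printoptions(precision=2,suppress=True)
db,ds,A=pickle.load(open("d2.pkl","rb"))
for n in A:
    print(n,"cam at",-cam(n)[3].T@cam(n)[4])
    I=A[n]; R,G,B=I[...,0],I[...,1],I[...,2]
    c=proj(n,[513,221,15]).astype(int); s=np.s_[c[1]-34:c[1]+34,c[0]-34:c[0]+34]
    q=(255*np.clip((R-G)/(R+G+B+1),0,1)).astype(np.uint8)[s]; q=cv2.GaussianBlur(cv2.resize(q,None,fx=4,fy=4,interpolation=1),(5,5),0)
    t,m=cv2.threshold(q,0,255,cv2.THRESH_BINARY_INV+cv2.THRESH_OTSU)
    k,l,st,ce=cv2.connectedComponentsWithStats(m); j=l[136,136]; print(t,"px",st[j]/4)
    ct=max(cv2.findContours((l==j).astype(np.uint8),0,1)[0],key=cv2.contourArea)[:,0]
    px=(ct+.5)/4-.5+c-34
    W=np.array([atz(n,p,14)[:2] for p in px],np.float32); print("rect",cv2.minAreaRect(W))
# standoff blobs, iterated windows
bl={}
st0={"scene":[(207.5,212),(237,210),(235,183),(208,185)],"top":[(334.8,179.5),(308.7,188.7),(323.4,224.7),(349.5,215.5)]}
for n in A:
    S=A[n].min(2); bl[n]=[]
    for u,v in st0[n]:
        for _ in range(6):
            a,b=int(round(u)),int(round(v)); P=S[b-5:b+6,a-5:a+6]; wt=np.clip(P-.5*(P.max()+np.median(P)),0,None)
            vv,uu=np.mgrid[b-5:b+6,a-5:a+6]; u,v=(uu*wt).sum()/wt.sum(),(vv*wt).sum()/wt.sum()
        bl[n].append([u,v])
    print(n,np.array(bl[n]).round(1).tolist())
for cams in (["scene","top"],["top"]):
    p,r=fit({n:bl[n] for n in cams},[545,-236,52,.39]); print(cams,p,np.degrees(p[3])); print([x[2].tolist() for x in r])
ct=np.load("ct.npy"); P=ct[150:250,270:380].reshape(-1,3); 
D=np.linalg.norm(P[:,:2]-p[:2],axis=1)
print("depth z near",[round(float(np.median(P[(D>a)&(D<a+10),2])),1) for a in range(0,120,10)])
E
python3 m3.py
```

```text
scene cam at [1258.33   76.9   821.43]
24.0 px [   4.25    0.     63.75   68.   8108.  ]
rect ((493.58624267578125, 247.88702392578125), (233.28001403808594, 180.09951782226562), 14.761720657348633)
top cam at [ 340.5   -96.51 1483.56]
15.0 px [   0.     0.    57.5   68.  8421. ]
rect ((519.7169189453125, 238.32943725585938), (189.19552612304688, 157.89137268066406), 1.2214633226394653)
scene [[207.6, 211.4], [236.3, 209.6], [235.2, 182.8], [207.7, 184.9]]
top [[334.7, 179.4], [309.6, 188.8], [323.6, 224.5], [348.9, 215.1]]
['scene', 'top'] [ 546.38 -233.47   47.15    0.34] 19.7030963947542
[[0.1, 0.6], [0.4, 0.6], [0.0, -0.3], [0.3, -0.8], [0.4, -0.1], [-0.1, -0.0], [0.0, 0.2], [0.5, -0.1]]
['top'] [ 548.1  -234.14   34.69    0.34] 19.60125169980808
[[0.2, 0.1], [-0.1, 0.1], [-0.2, 0.0], [0.1, -0.2]]
depth z near [35.0, 35.8, 35.6, 35.7, 36.0, 36.0, 36.6, 35.0, 25.0, 30.4, 18.9, 17.5]
```

```bash
cat > bd.py <<'E'
from fit import *
import pickle
np.set_printoptions(precision=2,suppress=True)
db,ds,A=pickle.load(open("d2.pkl","rb"))
px={}
n="top";I=A[n]; c=proj(n,[513,221,15]).astype(int); s=np.s_[c[1]-34:c[1]+34,c[0]-34:c[0]+34]
q=cv2.GaussianBlur(cv2.resize(I[s][...,0].clip(0,255).astype(np.uint8),None,fx=4,fy=4,interpolation=1),(5,5),0)
t,m=cv2.threshold(q,0,255,cv2.THRESH_BINARY_INV+cv2.THRESH_OTSU); m=cv2.morphologyEx(m,cv2.MORPH_OPEN,np.ones((9,9)))
k,l,st,ce=cv2.connectedComponentsWithStats(m); j=l[136,136]; print(t,"px",st[j]/4)
ct=max(cv2.findContours((l==j).astype(np.uint8),0,1)[0],key=cv2.contourArea)[:,0]
W=np.array([atz(n,p,15)[:2] for p in (ct+.5)/4-.5+c-34],np.float32); print("rect",cv2.minAreaRect(W))
# black sink centroid: darkest pixels
for n in A:
    V=A[n].max(2); c=proj(n,[513,221,40]).astype(int); P=V[c[1]-16:c[1]+17,c[0]-16:c[0]+17]
    mm=(P<35).astype(np.uint8); k,l,st,ce=cv2.connectedComponentsWithStats(mm); j=1+st[1:,4].argmax(); print(n,"sink",st[j],ce[j]+c-16, "at z=37:",atz(n,ce[j]+c-16,40 if n=="top" else 30))
C=np.load("ct.npy"); M=np.hypot(C[...,0]-513,C[...,1]-220)
for a in(30,35,40,44): 
    S=C[(M<40)&(C[...,2]>a)&(C[...,2]<60)]; print(a,len(S),S.mean(0) if len(S) else"")
E
python3 bd.py
```

```text
80.0 px [  12.75    9.5    44.     48.5  5328.25]
rect ((516.9639282226562, 221.13485717773438), (120.15376281738281, 90.1638412475586), 29.002578735351562)
scene sink [  4   9  25  21 355] [394.5  224.92] at z=37: [514.72 220.24  30.  ]
top sink [  7   7  21  21 265] [162.17 217.14] at z=37: [513.91 218.78  40.  ]
30 249 [514.55 226.42  42.26]
35 192 [517.57 222.38  45.27]
40 160 [518.1  222.27  46.83]
44 117 [517.31 222.37  48.5 ]
```

>>> arm_command(deltas=[[[33,-30,0],[0,0,-0.072],1],[[33,-30,0],[0,0,-0.072],1],[[33,-30,0],[0,0,-0.072],1],[[33,-30,0],[0,0,-0.072],1],[[33,-30,0],[0,0,-0.072],1],[[33,-30,0],[0,0,-0.072],1],[[33,-30,-5],[0,0,-0.072],1],[[33,-30,-15],[0,0,-0.072],1]], squeeze=30)

```text
time_s: 4.3
ee_pos: [451.0, 277.0, 220.4]
ee_rot: [0.445, 0.896, 0.001, 0.001]
force: [0.4, -0.4, -0.6]
gripper_width: 85.2
```

>>> arm_command(deltas=[[[33,-30,-20],[0,0,-0.072],1],[[34.6,-26.7,-30],[0,0,-0.073],1],[[0,0,-40],[0,0,0],1],[[0,0,0],[0,0,0],1],[[0,0,0],[0,0,0],1]])

```text
time_s: 4.92
ee_pos: [517.5, 221.7, 130.9]
ee_rot: [0.507, 0.862, 0.001, 0.001]
force: [1.3, 0.4, 0.4]
gripper_width: 85.4
```

```bash
cat > st.py <<'E'
from h import *
np.set_printoptions(precision=2,suppress=True)
s=get_state(); R=Rn.from_quat(s["ee_rot"]).as_matrix(); print(s["time_s"],s["ee_pos"],"yaw_y",np.degrees(np.arctan2(R[1,1],R[0,1])),"zaxis",R[:,2],"F",s["force"],s["ft_torque"],s["gripper_width"])
E
python3 st.py
```

```text
4.925 [517.47 221.67 130.85] yaw_y 29.02953708126989 zaxis [ 0.  0. -1.] F [1.27 0.43 0.37] [ 0.01 -0.    0.01] 85.37768971777575
```

>>> arm_command(deltas=[[[0,0,-40],[0,0,0],1],[[0,0,-35],[0,0,0],1],[[0,0,-17],[0,0,0],1],[[0,0,-9],[0,0,0],1],[[0,0,0],[0,0,0],1],[[0,0,0],[0,0,0],-0.3],[[0,0,0],[0,0,0],-1],[[0,0,0],[0,0,0],-1]], squeeze=40)

```text
time_s: 5.92
ee_pos: [517.4, 221.2, 29.0]
ee_rot: [0.508, 0.862, 0.0, 0.0]
force: [-0.6, 0.5, -0.9]
gripper_width: 32.3
```

>>> arm_command(deltas=[[[0,0,0],[0,0,0],-1],[[0,0,0],[0,0,0],-1],[[0,0,0],[0,0,0],-1]])

```text
time_s: 6.3
ee_pos: [517.5, 221.3, 29.1]
ee_rot: [0.508, 0.862, 0.001, 0.0]
force: [-0.7, -0.2, 4.8]
gripper_width: 29.4
```

```bash
python3 st.py
```

```text
6.3 [517.51 221.26  29.06] yaw_y 28.990872139005358 zaxis [ 0.  0. -1.] F [-0.71 -0.22  4.79] [-0.1   0.09 -0.05] 29.37785777432912
```

>>> arm_command(deltas=[[[0,0,20],[0,0,0],-1],[[0,0,40],[0,0,0],-1],[[0,0,45],[0,0,0],-1],[[2,-25,40],[0,0,-0.012],-1],[[3,-45,0],[0,0,-0.015],-1],[[3,-45,0],[0,0,-0.015],-1],[[3,-45,0],[0,0,-0.015],-1],[[3,-45,0],[0,0,-0.015],-1]])

```text
time_s: 7.3
ee_pos: [530.2, 14.9, 171.9]
ee_rot: [0.538, 0.843, -0.0, -0.001]
force: [0.3, 0.1, -1.0]
gripper_width: 29.3
```

>>> arm_command(deltas=[[[3,-45,0],[0,0,-0.015],-1],[[3,-45,0],[0,0,-0.015],-1],[[3,-45,0],[0,0,-0.015],-1],[[3,-45,0],[0,0,-0.015],-1],[[2,-40,0],[0,0,-0.015],-1],[[1.5,-29.6,0],[0,0,-0.015],-1],[[0,0,0],[0,0,0],-1],[[0,0,0],[0,0,0],-1]])

```text
time_s: 8.3
ee_pos: [546.0, -232.8, 172.1]
ee_rot: [0.576, 0.818, 0.0, -0.001]
force: [-0.0, 1.0, -1.3]
gripper_width: 29.4
```

```bash
python3 - <<'E'
exec(open("st.py").read())
import pickle
B={n:np.mean([vision.capture(n)[0].astype(float) for _ in range(2)],axis=0) for n in("scene","top")}
D=vision.capture("top")[1]; np.save("ct2.npy",cloud("top",D)); pickle.dump(B,open("B.pkl","wb"))
o=[]
for n,X in(("scene",[546,-233,140]),("top",[546,-233,140])):
    c=proj(n,X).astype(int); cr=np.clip(B[n][c[1]-50:c[1]+50,c[0]-50:c[0]+50,::-1]*1.8,0,255).astype(np.uint8); print(n,c-50)
    o.append(cv2.resize(cr,(400,400),interpolation=cv2.INTER_CUBIC))
cv2.imwrite("pics/c2.png",np.hstack(o))
E
```

```text
8.3 [ 546.   -232.77  172.09] yaw_y 19.7149541848362 zaxis [-0.  0. -1.] F [-0.04  1.04 -1.28] [-0.01 -0.04  0.  ] 29.386798104191264
scene [169 120]
top [282 146]
```

View pics/c2.png

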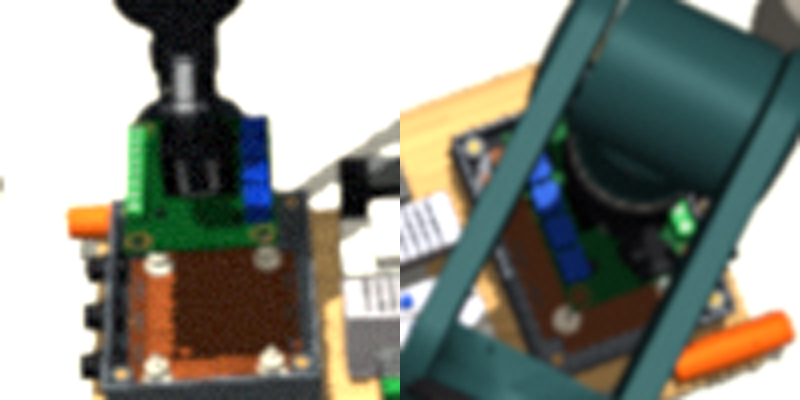

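>>> arm_command(deltas=[[[0,0,-30],[0,0,0],-1],[[0,0,-30],[0,0,0],-1],[[0,0,-20],[0,0,0],-1],[[0,0,-6],[0,0,0],-1],[[0,0,0],[0,0,0],-1]])

```text
time_s: 9.18
ee_pos: [546.7, -233.2, 87.6]
ee_rot: [0.575, 0.818, 0.0, 0.0]
force: [-0.2, -0.5, -0.6]
gripper_width: 29.8
```

```bash
python3 - <<'E'
exec(open("st.py").read())
import pickle
B={n:np.mean([vision.capture(n)[0].astype(float) for _ in range(3)],axis=0) for n in("scene",)}
pickle.dump(B,open("B2.pkl","wb"))
t=s["ee_pos"]; b=np.array([t[0]-.3,t[1]+.2,t[2]-17]); H=np.array([[52,-37,0],[52,37,0],[-52,37,0],[-52,-37,0.]])
T=Rn.from_euler("z",19.7,degrees=True)
ph=[proj("scene",T.apply(h+[0,0,3])+b) for h in H]; ps=[proj("scene",T.apply(h)+[546.4,-233.5,47.15]) for h in H]
print("pred holes(top face)",np.array(ph),"\nbl",np.array(ps))
for _ in range(3): print([np.round(x["pixel"],1).tolist() for x in finder.pinpoint("scene","hole0")],[np.round(x["pixel"],1).tolist() for x in finder.pinpoint("scene","standoff0") if x["score"]>.5])
c=np.array([222,185]); cr=np.clip(B["scene"][c[1]-35:c[1]+35,c[0]-35:c[0]+35,::-1]*1.8,0,255).astype(np.uint8)
cr=cv2.resize(cr,(560,560),interpolation=cv2.INTER_CUBIC)
for q,col in((ph,(255,0,255)),(ps,(0,255,255))):
    for p in q: cv2.circle(cr,tuple(((p-c+35.5)*8).astype(int)),4,col,1)
cv2.imwrite("pics/c3.png",cr)
E
```

```text
9.175 [ 546.67 -233.21   87.58] yaw_y 19.73751214189119 zaxis [ 0. -0. -1.] F [-0.24 -0.54 -0.62] [-0.01  0.02 -0.03] 29.790152468751465
pred holes(top face) [[206.67 204.91]
 [236.22 203.07]
 [234.82 175.37]
 [207.14 176.94]] 
bl [[207.6  212.01]
 [236.61 210.16]
 [235.2  182.5 ]
 [208.01 184.08]]
[[236.5, 203.8], [233.4, 175.9], [206.0, 205.5], [203.4, 176.4], [295.4, 311.8]] [[208.3, 206.4], [232.9, 181.7], [207.6, 181.7], [233.6, 207.6], [234.5, 202.7]]
[[236.5, 203.8], [233.4, 175.9], [206.0, 205.5], [203.4, 176.4], [295.4, 311.8]] [[208.3, 206.4], [232.9, 181.7], [207.6, 181.7], [233.6, 207.6], [234.5, 202.7]]
[[236.5, 203.8], [233.4, 175.9], [206.0, 205.5], [203.4, 176.4], [295.4, 311.8]] [[208.3, 206.4], [232.9, 181.7], [207.6, 181.7], [233.6, 207.6], [234.5, 202.7]]
```

View pics/c3.png

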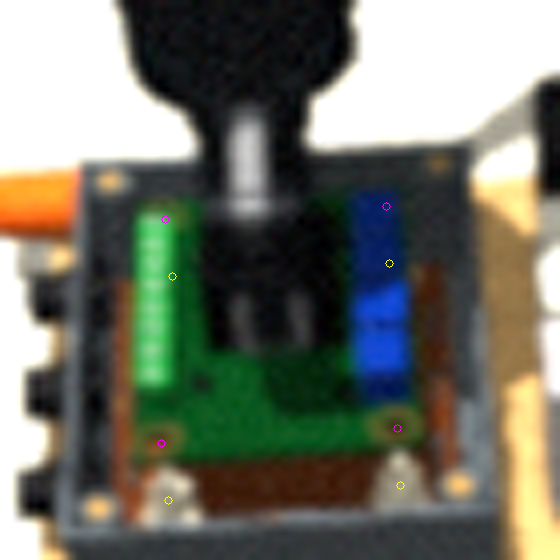

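>>> arm_command(deltas=[[[-0.3,0.1,-5],[0,0,0],-1],[[0,0,-3],[0,0,0],-1],[[0,0,-2],[0,0,0],-1],[[0,0,-1],[0,0,0],-1],[[0,0,0],[0,0,0],-1]])

```text
time_s: 10.25
ee_pos: [546.2, -233.4, 76.2]
ee_rot: [0.576, 0.818, 0.0, -0.0]
force: [0.1, 0.0, -2.2]
gripper_width: 29.4
```

>>> arm_command(deltas=[[[0,0,-1],[0,0,0],-1],[[0,0,-1],[0,0,0],-1],[[0,0,0],[0,0,0],-1]])

```text
time_s: 10.62
ee_pos: [546.0, -233.6, 74.5]
ee_rot: [0.576, 0.818, -0.0, -0.0]
force: [-1.6, 0.2, -0.4]
gripper_width: 29.3
```

```bash
python3 st.py
```

```text
10.625 [ 546.01 -233.56   74.46] yaw_y 19.702787822963526 zaxis [-0. -0. -1.] F [-1.63  0.19 -0.44] [-0.03  0.19 -0.05] 29.319751384006164
```

>>> arm_command(deltas=[[[-0.5,0,-0.5],[0,0,0],-1],[[0,0,-0.5],[0,0,0],-1],[[0,0,0],[0,0,0],-1]])

```text
time_s: 11.0
ee_pos: [545.6, -233.6, 73.6]
ee_rot: [0.576, 0.818, -0.0, 0.0]
force: [-2.8, -1.0, 1.7]
gripper_width: 29.3
```

```bash
python3 st.py
```

```text
11.0 [ 545.56 -233.58   73.58] yaw_y 19.705606237015903 zaxis [-0. -0. -1.] F [-2.81 -0.98  1.74] [-0.22  0.33 -0.02] 29.329160447632006
```

>>> arm_command(deltas=[[[-0.8,-0.3,0],[0,0,0],-1],[[0,0,0],[0,0,0],-1]])

```text
time_s: 11.25
ee_pos: [544.9, -233.6, 73.1]
ee_rot: [0.576, 0.818, 0.0, -0.0]
force: [-0.9, -0.1, -1.2]
gripper_width: 29.6
```

```bash
python3 st.py; python3 - <<'E'
from h import *
B=np.mean([vision.capture("scene")[0].astype(float) for _ in range(3)],axis=0)
c=np.array([222,190]); cr=np.clip(B[c[1]-35:c[1]+35,c[0]-35:c[0]+35,::-1]*1.8,0,255).astype(np.uint8)
cv2.imwrite("pics/c4.png",cv2.resize(cr,(560,560),interpolation=cv2.INTER_CUBIC))
E
```

```text
11.25 [ 544.91 -233.58   73.14] yaw_y 19.70866655498037 zaxis [ 0.  0. -1.] F [-0.85 -0.06 -1.24] [-0.08  0.13  0.05] 29.60206631518687
```

View pics/c4.png

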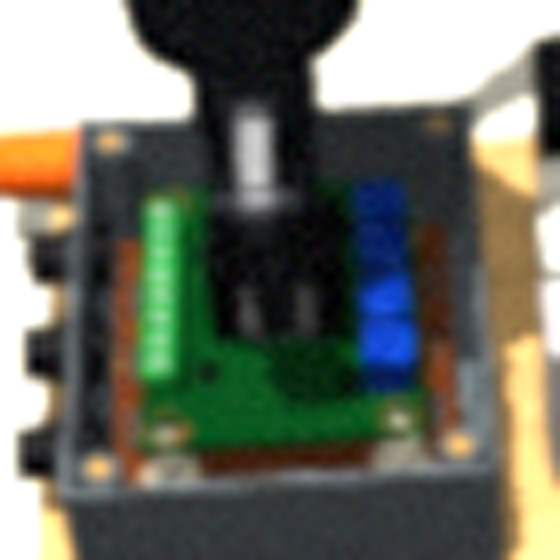

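>>> arm_command(deltas=[[[-0.3,0,-0.5],[0,0,0],-1],[[0,0,-0.5],[0,0,0],-1],[[0,0,0],[0,0,0],-1]])

```text
time_s: 11.78
ee_pos: [544.5, -233.7, 72.4]
ee_rot: [0.576, 0.818, -0.0, -0.0]
force: [-1.0, 0.8, -0.4]
gripper_width: 29.1
```

```bash
python3 st.py
```

```text
11.775 [ 544.53 -233.72   72.43] yaw_y 19.707508344759937 zaxis [-0. -0. -1.] F [-1.05  0.81 -0.39] [-0.07  0.22  0.  ] 29.10181365295305
```

>>> arm_command(deltas=[[[-0.2,0.1,-0.5],[0,0,0],-1],[[0,0,-0.5],[0,0,0],-1],[[0,0,0],[0,0,0],-1]])

```text
time_s: 12.15
ee_pos: [544.6, -233.8, 72.1]
ee_rot: [0.576, 0.818, -0.0, 0.0]
force: [-2.2, -0.5, 5.7]
gripper_width: 29.2
```

>>> arm_command(deltas=[[[0,0,-0.5],[0,0,0],-1],[[0,0,-0.5],[0,0,0],-1],[[0,0,0],[0,0,0],-1]])

```text
time_s: 12.52
ee_pos: [544.6, -233.9, 71.8]
ee_rot: [0.576, 0.818, -0.0, 0.001]
force: [-3.6, 0.3, 8.0]
gripper_width: 29.3
```

```bash
python3 st.py
```

```text
12.525 [ 544.63 -233.89   71.82] yaw_y 19.708287959468976 zaxis [ 0. -0. -1.] F [-3.58  0.29  8.01] [ 0.05  0.65 -0.06] 29.339756217480453
```

>>> arm_command(deltas=[[[-0.5,0,1.2],[0,0,0],-1],[[0,0,0],[0,0,0],-1],[[0,0,0],[0,0,0],-0.2],[[0,0,0],[0,0,0],0.2],[[0,0,0],[0,0,0],0.2]], squeeze=20)

```text
time_s: 13.15
ee_pos: [543.7, -233.3, 70.9]
ee_rot: [0.576, 0.818, 0.0, -0.001]
force: [-0.4, -0.2, 0.1]
gripper_width: 51.4
```

```bash
python3 st.py
```

```text
13.15 [ 543.68 -233.25   70.86] yaw_y 19.715541630390597 zaxis [-0.  0. -1.] F [-0.42 -0.19  0.12] [ 0.   -0.02  0.01] 51.40518202595201
```

>>> arm_command(deltas=[[[0,0,10],[0,0,0],0.2],[[0,0,25],[0,0,0],0.2],[[0,0,35],[0,0,0],-1],[[20,7,0],[0,0,0],-1],[[26,9,0],[0,0,0],-1],[[0,0,0],[0,0,0],-1],[[0,0,0],[0,0,0],-1]])

```text
time_s: 14.02
ee_pos: [589.4, -217.7, 141.6]
ee_rot: [0.576, 0.818, -0.0, -0.0]
force: [0.1, 0.2, 0.0]
gripper_width: -0.0
```

```bash
python3 st.py; python3 - <<'E'
from h import *
B=np.mean([vision.capture("scene")[0].astype(float) for _ in range(3)],axis=0)
T=np.mean([vision.capture("top")[0].astype(float) for _ in range(2)],axis=0)
o=[]
for I,c in((B,np.array([222,190])),(T,np.array([330,200]))):
    cr=np.clip(I[c[1]-35:c[1]+35,c[0]-35:c[0]+35,::-1]*1.8,0,255).astype(np.uint8); o.append(cv2.resize(cr,(400,400),interpolation=cv2.INTER_CUBIC))
cv2.imwrite("pics/c5.png",np.hstack(o))
E
```

```text
14.025 [ 589.4  -217.71  141.63] yaw_y 19.712577004546116 zaxis [-0. -0. -1.] F [0.14 0.17 0.03] [-0.01  0.05 -0.06] -0.011829233021381053
```

View pics/c5.png

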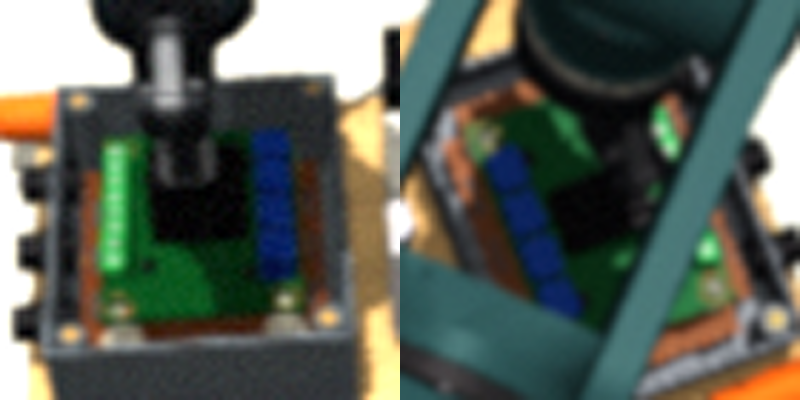

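>>> arm_command(deltas=[[[0.4,0.1,-30],[0,0,0],-1],[[0,0,-30],[0,0,0],-1],[[0,0,-12],[0,0,0],-1],[[0,0,-2],[0,0,0],-1],[[0,0,0],[0,0,0],-1]])

```text
time_s: 14.9
ee_pos: [590.9, -217.9, 68.8]
ee_rot: [0.576, 0.818, 0.0, 0.001]
force: [0.6, 0.8, 0.8]
gripper_width: 0.3
```

>>> arm_command(deltas=[[[0,0,-1],[0,0,0],-1],[[0,0,0],[0,0,0],-1]])

```text
time_s: 15.15
ee_pos: [590.7, -217.6, 67.4]
ee_rot: [0.576, 0.818, 0.0, 0.001]
force: [-1.1, -0.4, -0.2]
gripper_width: -0.0
```

>>> arm_command(deltas=[[[0,0,-1],[0,0,0],-1],[[0,0,0],[0,0,0],-1]])

```text
time_s: 15.4
ee_pos: [590.6, -217.6, 66.1]
ee_rot: [0.576, 0.818, 0.0, 0.001]
force: [0.0, 0.0, 1.6]
gripper_width: -0.2
```

>>> arm_command(deltas=[[[0,0,-1],[0,0,0],-1],[[0,0,0],[0,0,0],-1]])

```text
time_s: 15.65
ee_pos: [590.7, -217.7, 65.8]
ee_rot: [0.576, 0.818, 0.0, 0.001]
force: [-0.7, 0.1, 5.1]
gripper_width: 0.4
```

>>> arm_command(deltas=[[[0,0,-0.7],[0,0,0],-1],[[0,0,0],[0,0,0],-1]])

```text
time_s: 15.9
ee_pos: [590.8, -217.7, 65.6]
ee_rot: [0.576, 0.818, 0.0, 0.001]
force: [-1.7, 0.9, 6.2]
gripper_width: 0.1
```

>>> arm_command(deltas=[[[0,0,-0.7],[0,0,0],-1],[[0,0,0],[0,0,0],-1]])

```text
time_s: 16.15
ee_pos: [590.8, -217.8, 65.3]
ee_rot: [0.576, 0.818, 0.0, 0.001]
force: [-2.9, 1.2, 8.2]
gripper_width: -0.3
```

>>> arm_command(deltas=[[[0,0,-1],[0,0,0],-1],[[0,0,0],[0,0,0],-1]])

```text
time_s: 16.4
ee_pos: [590.9, -217.8, 64.4]
ee_rot: [0.576, 0.818, 0.0, 0.001]
force: [-1.9, 0.1, 7.4]
gripper_width: -0.4
```

>>> arm_command(deltas=[[[0,0,-0.7],[0,0,0],-1],[[0,0,0],[0,0,0],-1]])

```text
time_s: 16.65
ee_pos: [590.9, -217.8, 63.7]
ee_rot: [0.576, 0.818, 0.0, 0.001]
force: [-2.7, 0.8, 8.3]
gripper_width: -0.1
```

>>> arm_command(deltas=[[[0,0,-0.7],[0,0,0],-1],[[0,0,0],[0,0,0],-1]])

```text
time_s: 16.9
ee_pos: [590.9, -217.8, 63.0]
ee_rot: [0.576, 0.818, 0.0, 0.001]
force: [-2.0, 1.2, 8.8]
gripper_width: 0.1
```

>>> arm_command(deltas=[[[0,0,-0.8],[0,0,0],-1],[[0,0,-0.7],[0,0,0],-1],[[0,0,0],[0,0,0],-1]])

```text
time_s: 17.27
ee_pos: [590.9, -217.8, 61.5]
ee_rot: [0.576, 0.818, 0.0, 0.001]
force: [-2.8, 1.4, 9.4]
gripper_width: -0.1
```

>>> arm_command(deltas=[[[0,0,-0.8],[0,0,0],-1],[[0,0,-0.7],[0,0,0],-1],[[0,0,0],[0,0,0],-1]])

```text
time_s: 17.65
ee_pos: [590.9, -217.8, 60.0]
ee_rot: [0.576, 0.818, 0.0, 0.001]
force: [-2.0, 1.1, 8.2]
gripper_width: -0.0
```

>>> arm_command(deltas=[[[0,0,-0.8],[0,0,0],-1],[[0,0,-0.7],[0,0,0],-1],[[0,0,0],[0,0,0],-1]])

```text
time_s: 18.02
ee_pos: [590.9, -217.8, 58.5]
ee_rot: [0.576, 0.818, 0.0, 0.001]
force: [-2.4, 1.0, 7.6]
gripper_width: 0.1
```

>>> arm_command(deltas=[[[0,0,-0.8],[0,0,0],-1],[[0,0,-0.7],[0,0,0],-1],[[0,0,0],[0,0,0],-1]])

```text
time_s: 18.4
ee_pos: [590.9, -217.8, 57.0]
ee_rot: [0.576, 0.818, 0.0, 0.001]
force: [-2.2, 0.8, 7.7]
gripper_width: 0.0
```

>>> arm_command(deltas=[[[0,0,-0.8],[0,0,0],-1],[[0,0,-0.7],[0,0,0],-1],[[0,0,0],[0,0,0],-1]])

```text
time_s: 18.77
ee_pos: [590.9, -217.8, 55.5]
ee_rot: [0.576, 0.818, 0.0, 0.001]
force: [-1.4, 1.4, 7.9]
gripper_width: -0.3
```

>>> arm_command(deltas=[[[0,0,-0.8],[0,0,0],-1],[[0,0,0],[0,0,0],-1]])

```text
time_s: 19.02
ee_pos: [591.0, -217.9, 55.1]
ee_rot: [0.576, 0.818, 0.0, 0.001]
force: [-1.7, 1.0, 9.1]
gripper_width: -0.1
```

>>> arm_command(deltas=[[[0,0,-0.8],[0,0,0],-1],[[0,0,0],[0,0,0],-1]])

```text
time_s: 19.27
ee_pos: [590.5, -217.6, 51.9]
ee_rot: [0.576, 0.818, 0.0, 0.0]
force: [-0.0, -0.4, -0.0]
gripper_width: -0.0
```

```bash
python3 st.py; python3 - <<'E'
from h import *
B=np.mean([vision.capture("scene")[0].astype(float) for _ in range(3)],axis=0)
T,D=vision.capture("top"); T=np.mean([T.astype(float),vision.capture("top")[0]],axis=0); np.save("ct3.npy",cloud("top",D))
Ds=vision.capture("scene")[1]; np.save("cs3.npy",cloud("scene",Ds))
o=[]
for I,c in((B,np.array([222,192])),(T,np.array([330,200]))):
    cr=np.clip(I[c[1]-35:c[1]+35,c[0]-35:c[0]+35,::-1]*1.8,0,255).astype(np.uint8); o.append(cv2.resize(cr,(400,400),interpolation=cv2.INTER_CUBIC))
cv2.imwrite("pics/c6.png",np.hstack(o))
E
```

```text
19.275 [ 590.51 -217.57   51.93] yaw_y 19.7092111479291 zaxis [ 0. -0. -1.] F [-0.01 -0.35 -0.04] [-0.02 -0.02 -0.05] -0.04098796267985454
```

View pics/c6.png

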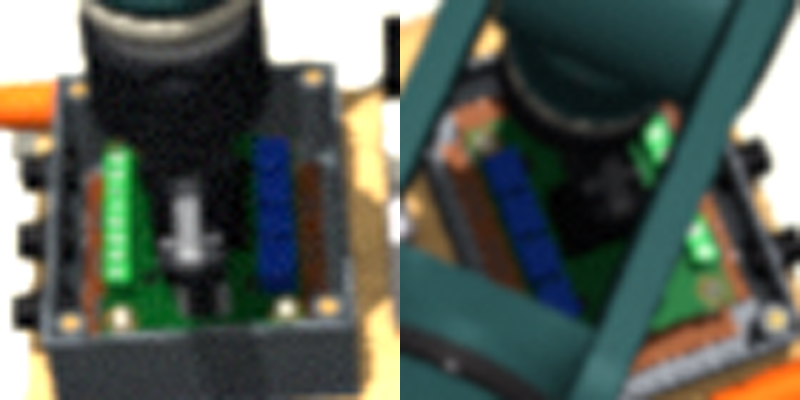

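>>> arm_command(deltas=[[[0,0,-1],[0,0,0],-1],[[0,0,0],[0,0,0],-1]])

```text
time_s: 19.82
ee_pos: [590.1, -217.4, 50.7]
ee_rot: [0.576, 0.818, -0.0, -0.0]
force: [-1.7, 0.1, 2.5]
gripper_width: -0.2
```

>>> arm_command(deltas=[[[0,0,-1],[0,0,0],-1],[[0,0,0],[0,0,0],-1]])

```text
time_s: 20.08
ee_pos: [590.2, -217.4, 50.5]
ee_rot: [0.576, 0.818, -0.0, -0.0]
force: [-1.7, 1.7, 5.0]
gripper_width: 0.0
```

>>> arm_command(deltas=[[[0,0,-0.8],[0,0,0],-1],[[0,0,0],[0,0,0],-1]])

```text
time_s: 20.32
ee_pos: [590.2, -217.4, 50.5]
ee_rot: [0.576, 0.818, 0.0, 0.0]
force: [-3.8, 1.8, 8.1]
gripper_width: 0.2
```

>>> arm_command(deltas=[[[0,0,-0.8],[0,0,0],-1],[[0,0,0],[0,0,0],-1]])

```text
time_s: 20.58
ee_pos: [590.3, -217.4, 50.4]
ee_rot: [0.576, 0.818, -0.0, 0.0]
force: [-5.0, 2.3, 10.2]
gripper_width: -0.1
```

>>> arm_command(deltas=[[[0.5,-0.2,-0.7],[0,0,0],-1],[[0,0,0],[0,0,0],-1]])

```text
time_s: 20.82
ee_pos: [590.4, -217.5, 50.3]
ee_rot: [0.576, 0.818, -0.0, -0.0]
force: [-6.8, 3.0, 13.4]
gripper_width: -0.1
```

>>> arm_command(deltas=[[[0,0,-0.7],[0,0,0],-1],[[0,0,0],[0,0,0],-1]])

```text
time_s: 21.08
ee_pos: [590.4, -217.5, 50.2]
ee_rot: [0.576, 0.818, -0.0, -0.0]
force: [-7.3, 2.2, 15.7]
gripper_width: 0.0
```

>>> arm_command(deltas=[[[0,0,-0.6],[0,0,0],-1],[[0,0,0],[0,0,0],-1]])

```text
time_s: 21.32
ee_pos: [590.4, -217.5, 50.2]
ee_rot: [0.576, 0.818, -0.0, -0.0]
force: [-8.4, 2.7, 16.7]
gripper_width: 0.0
```

>>> arm_command(deltas=[[[-1.2,0.4,0],[0,0,0],-1],[[0,0,0],[0,0,0],-1]])

```text
time_s: 21.58
ee_pos: [590.3, -217.4, 50.2]
ee_rot: [0.576, 0.818, 0.0, 0.001]
force: [-4.6, 2.7, 14.8]
gripper_width: -0.3
```

>>> arm_command(deltas=[[[0,0,-0.6],[0,0,0],-1],[[0,0,0],[0,0,0],-1]])

```text
time_s: 21.82
ee_pos: [590.3, -217.4, 50.2]
ee_rot: [0.576, 0.818, 0.0, 0.001]
force: [-6.3, 3.7, 16.7]
gripper_width: -0.1
```

```bash
python3 st.py
```

```text
21.825 [ 590.28 -217.45   50.19] yaw_y 19.720071887795108 zaxis [ 0. -0. -1.] F [-6.34  3.68 16.67] [ 0.55  1.27 -0.03] -0.0695102404670013
```

```bash
cat > tilt.py <<'E'
from h import *
np.set_printoptions(precision=2,suppress=True)
T=Rn.from_euler("z",-19.7,degrees=True)
for n in("scene","top"):
    P=[];
    for _ in range(3):
        I,D=vision.capture(n); C=cloud(n,D); I=I.astype(float)
        L=T.apply((C-[544.8,-233.6,0]).reshape(-1,3)); R,G,B=I.reshape(-1,3).T
        m=(G>1.5*R)&(G>1.3*B)&(G<95)&(D.ravel()>0)&(abs(L[:,0])<58)&(abs(L[:,1])<30)&(L[:,2]<70)&(L[:,2]>20); P.append(L[m])
    P=np.vstack(P)
    for k in range(5):
        co=np.linalg.lstsq(np.c_[P[:,:2],np.ones(len(P))],P[:,2],rcond=None)[0]; r=P[:,2]-np.c_[P[:,:2],np.ones(len(P))]@co; P=P[abs(r)<max(2.5*r.std(),1)]
    print(n,len(P),"slope deg x,y",np.degrees(co[:2]),"z0",co[2],"rms",r.std(),"x range",P[:,0].min(),P[:,0].max())
    for a in range(-60,60,20):
        S=P[(P[:,0]>a)&(P[:,0]<a+20)]; print("  x",a,len(S),np.median(S[:,2]) if len(S) else "",np.mean(S[:,1]) if len(S) else "")
E
python3 tilt.py
```

```text
scene 590 slope deg x,y [-3.65  0.3 ] z0 45.26368060393618 rms 1.4553174861856768 x range -56.932082843264986 57.90549785499469
  x -60 37 49.146969671819114 19.145705516135926
  x -40 13 47.125125423049944 9.773683379963597
  x -20 46 45.62265200155154 -7.755405003249125
  x 0 89 44.43249151529921 -2.7473138615790185
  x 20 161 43.26149384705749 -5.030716372245648
  x 40 244 42.061403227051315 -1.6850937183664416
top 586 slope deg x,y [-3.36  0.64] z0 44.42145088597793 rms 3.0415606908052535 x range -57.87289914854351 56.943162397143055
  x -60 152 47.11967891847477 -17.086281764670574
  x -40 136 46.25940101402068 5.9228224267202485
  x -20 102 45.87316325119936 9.277882790998401
  x 0 21 44.53870383786101 -13.455766129812776
  x 20 111 42.550989768192544 9.090274579738622
  x 40 64 41.86621346403776 21.58748576938272
```

>>> arm_command(deltas=[[[0,0,20],[0,0,0],-1],[[0,0,45],[0,0,0],-1],[[-21,-7.5,0],[0,0,0],-1],[[-43,-15.3,0],[0,0,0],-1],[[-21,-7.5,0],[0,0,0],-1],[[0,0,0],[0,0,0],-1]])

```text
time_s: 22.88
ee_pos: [503.7, -248.2, 110.7]
ee_rot: [0.576, 0.817, 0.0, 0.0]
force: [-0.3, -0.4, 0.3]
gripper_width: 0.2
```

```bash
python3 st.py; python3 tilt.py | grep slope
```

```text
22.875 [ 503.73 -248.19  110.66] yaw_y 19.596525234538905 zaxis [ 0. -0. -1.] F [-0.26 -0.44  0.26] [0.02 0.   0.01] 0.2162432604624144
scene 1134 slope deg x,y [-3.45 -0.02] z0 45.42063510989476 rms 1.527321566430011 x range -57.88314832328434 57.94087345874417
top 444 slope deg x,y [-3.36 -0.08] z0 44.634146379886104 rms 2.7467363662787934 x range -57.77410014145814 57.97287860166127
```

>>> arm_command(deltas=[[[0,0,-30],[0,0,0],-1],[[0,0,-16],[0,0,0],-1],[[0,0,-4],[0,0,0],-1],[[0,0,-2],[0,0,0],-1],[[0,0,0],[0,0,0],-1]])

```text
time_s: 23.8
ee_pos: [505.1, -247.9, 59.2]
ee_rot: [0.576, 0.818, 0.0, 0.001]
force: [-0.3, -1.1, 0.2]
gripper_width: -0.0
```

>>> arm_command(deltas=[[[0,0,-1],[0,0,0],-1],[[0,0,0],[0,0,0],-1]])

```text
time_s: 24.05
ee_pos: [504.8, -247.7, 57.9]
ee_rot: [0.576, 0.818, 0.0, 0.0]
force: [0.1, -0.3, -0.3]
gripper_width: -0.2
```

>>> arm_command(deltas=[[[0,0,-1],[0,0,0],-1],[[0,0,0],[0,0,0],-1]])

```text
time_s: 24.3
ee_pos: [504.5, -247.5, 56.4]
ee_rot: [0.576, 0.818, 0.0, -0.0]
force: [-0.4, 0.5, -0.7]
gripper_width: 0.0
```

>>> arm_command(deltas=[[[0,0,-1],[0,0,0],-1],[[0,0,0],[0,0,0],-1]])

```text
time_s: 24.55
ee_pos: [504.7, -247.6, 55.9]
ee_rot: [0.576, 0.818, -0.0, 0.0]
force: [-0.9, -0.6, 3.1]
gripper_width: -0.2
```

>>> arm_command(deltas=[[[0,0,-1],[0,0,0],-1],[[0,0,0],[0,0,0],-1]])

```text
time_s: 24.8
ee_pos: [504.8, -247.8, 55.5]
ee_rot: [0.576, 0.818, 0.0, 0.0]
force: [-1.2, 2.0, 6.4]
gripper_width: 0.1
```

>>> arm_command(deltas=[[[0,0,-0.8],[0,0,0],-1],[[0,0,0],[0,0,0],-1]])

```text
time_s: 25.05
ee_pos: [505.0, -247.8, 55.2]
ee_rot: [0.576, 0.818, 0.0, 0.001]
force: [-1.6, 1.4, 8.0]
gripper_width: 0.1
```

>>> arm_command(deltas=[[[0,0,-0.7],[0,0,0],-1],[[0,0,0],[0,0,0],-1]])

```text
time_s: 25.3
ee_pos: [505.0, -247.8, 55.0]
ee_rot: [0.576, 0.818, 0.0, 0.001]
force: [-2.2, 2.1, 10.0]
gripper_width: 0.0
```

>>> arm_command(deltas=[[[0,0,-0.7],[0,0,0],-1],[[0,0,0],[0,0,0],-1]])

```text
time_s: 25.55
ee_pos: [504.8, -247.6, 52.3]
ee_rot: [0.576, 0.818, 0.0, 0.0]
force: [-0.8, -0.1, -0.2]
gripper_width: -0.1
```

>>> arm_command(deltas=[[[0,0,-1.5],[0,0,0],-1],[[0,0,-1],[0,0,0],-1],[[0,0,0],[0,0,0],-1]])

```text
time_s: 25.92
ee_pos: [504.4, -247.4, 49.8]
ee_rot: [0.576, 0.818, 0.0, -0.0]
force: [-2.3, 1.3, 4.1]
gripper_width: 0.1
```

>>> arm_command(deltas=[[[0,0,-1],[0,0,0],-1],[[0,0,0],[0,0,0],-1]])

```text
time_s: 26.18
ee_pos: [504.5, -247.5, 49.8]
ee_rot: [0.576, 0.818, -0.0, -0.0]
force: [-3.5, 1.4, 7.6]
gripper_width: 0.2
```

>>> arm_command(deltas=[[[0,0,-0.8],[0,0,0],-1],[[0,0,0],[0,0,0],-1]])

```text
time_s: 26.42
ee_pos: [504.5, -247.5, 49.8]
ee_rot: [0.576, 0.818, -0.0, -0.0]
force: [-3.8, 3.0, 11.5]
gripper_width: -0.2
```

```bash
python3 st.py; python3 tilt.py | grep slope
```

```text
26.425 [ 504.49 -247.49   49.77] yaw_y 19.717836735479747 zaxis [-0. -0. -1.] F [-3.81  2.97 11.54] [0.43 0.76 0.05] -0.21239234549693653
scene 961 slope deg x,y [-0.02  0.15] z0 42.02479996105977 rms 1.3529964621609263 x range -57.89036219121781 57.99087892955584
top 294 slope deg x,y [0.01 1.01] z0 40.615556813303584 rms 2.8712852172780496 x range -57.890340152973934 57.99424154077611
```

>>> arm_command(deltas=[[[0,0,10],[0,0,0],-1],[[0,0,40],[0,0,0],-1],[[0,0,50],[0,0,0],-1],[[0,0,50],[0,0,0],-1],[[-20,40,10],[0,0,0],-1],[[-20,50,0],[0,0,0],-1],[[-20,50,0],[0,0,0],-1],[[-20,50,0],[0,0,0],-1]])

```text
time_s: 27.72
ee_pos: [424.0, -56.2, 207.8]
ee_rot: [0.576, 0.818, 0.0, 0.0]
force: [0.7, -0.0, 0.4]
gripper_width: -0.0
```

>>> arm_command(deltas=[[[-20,50,0],[0,0,0],-1],[[-10,50,0],[0,0,0],-1],[[0,50,0],[0,0,0],-1],[[0,0,0],[0,0,0],-1],[[0,0,0],[0,0,0],-1]])

```text
time_s: 28.35
ee_pos: [394.6, 92.2, 207.7]
ee_rot: [0.575, 0.818, -0.0, 0.0]
force: [0.2, 1.1, -0.3]
gripper_width: 0.0
```

```bash
python3 st.py; python3 tilt.py; python3 - <<'E'
from h import *
B=np.mean([vision.capture("scene")[0].astype(float) for _ in range(3)],axis=0)
T=np.mean([vision.capture("top")[0].astype(float) for _ in range(3)],axis=0)
o=[]
for I,c in((B,np.array([222,192])),(T,np.array([330,200]))):
    cr=np.clip(I[c[1]-35:c[1]+35,c[0]-35:c[0]+35,::-1]*1.8,0,255).astype(np.uint8); o.append(cv2.resize(cr,(400,400),interpolation=cv2.INTER_CUBIC))
cv2.imwrite("pics/c7.png",np.hstack(o))
E
```

```text
28.35 [394.65  92.15 207.74] yaw_y 19.741965220596843 zaxis [-0. -0. -1.] F [ 0.17  1.09 -0.32] [ 0.03 -0.01 -0.02] 0.0019666313539025973
scene 1015 slope deg x,y [-0.27  0.13] z0 42.14228923672927 rms 1.424563096968316 x range -57.86579779422152 57.989386358870746
  x -60 97 42.43841201146462 -1.182044610306852
  x -40 33 42.37251872285663 -7.844362563734383
  x -20 40 41.9925144310641 -14.722548626663865
  x 0 194 41.95003964587455 -5.873370091932125
  x 20 327 41.963254789795414 -4.092260000749765
  x 40 324 41.924059364574994 -1.103134732746113
top 1829 slope deg x,y [ 0.18 -0.31] z0 40.793880919474795 rms 2.980505629712759 x range -57.98562562055568 57.94280430499655
  x -60 410 40.64758110702719 -0.39932525739597274
  x -40 411 40.56674494079573 -4.112021830974263
  x -20 167 40.786974671083044 -8.323015503567625
  x 0 42 41.27751499264772 -24.09252070898632
  x 20 404 41.11122462496405 -3.866671375233104
  x 40 395 40.704242235855865 -1.3244757853080225
```

View pics/c7.png

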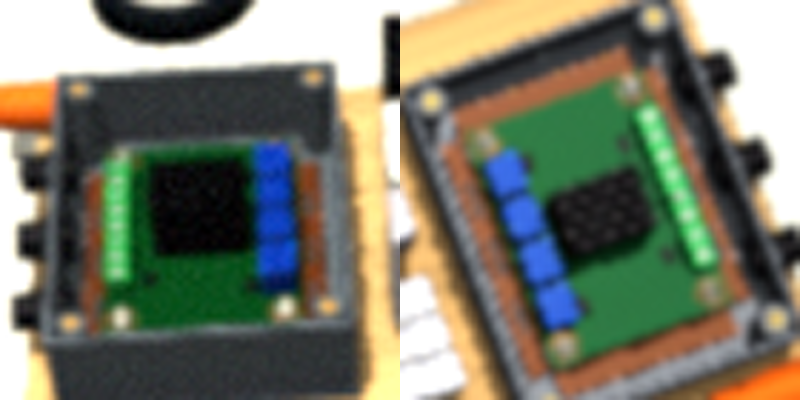

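The board lies level and centred, with its terminals on the gland side and a white head showing in each of the four holes (top view at about 485,140; 630,88; 712,290; 563,345). Handing in.

```bash
python3 -c "
from station import manip; print(manip.sign_off())"
```

```text
the job is handed in; nothing more can be done
None
```

The relay board is in the enclosure, clicked down on what looks like all four standoffs, with its green terminals on the cable gland side. I handed the job in at about 28 s.

**How it was done:**
- I lifted the board from the foam by its heat sink and laid it on the four heads.
- I pressed the +x end first. The plate slid down about 10 mm at around 8 N, then that end gave way with a click.
- I then pressed the -x end until it clicked the same way.

**Last checks:**
- **Level:** fits to the depth images put the board within about 0.3° of level in both cameras.
- **Seating:** the +x end stopped hard at about 17 N and the -x end at about 11.5 N. In the pictures a white head shows through every hole.
- **Tilt:** the largest tilt I measured was about 3.7°, between the two presses.
- **Force:** the largest reading was about 17 N downward, about 19 N with the sideways part.

**What disagreed or went unchecked:**
- The last readings before the clicks were only 9 to 10 N, where I expected 14 to 18 N. Forces were read only at the end of each call, so the peaks may have been missed.
- I did not press the +x end again after the -x end clicked.
- I did not re-measure the other objects, but no unexpected contact force showed.

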